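Clamp an RF module with a turnbuckle

ROBOT

A 6-joint arm with a two-finger parallel gripper is mounted at the origin on the work surface. World frame = base frame: x ahead of the robot, y to its left, z up, the work surface at z = 0. Lengths are in m, angles in degrees, forces in N, time in s.
With the tool pointing down it reaches from about 0.3 to 0.75 m from the base axis. Payload 8.5 kg.
Tool frame: the origin (TCP) lies at the very end of the fingers, on their centre line; the grasp point (between the pads) lies 19 mm behind it; x points along the fingers, y is the direction in which the jaws open and shut, and the axes are right-handed (so a half turn about x gives the same grasp; the last joint's range is limited). The gripper opens to 85 mm and grips with 20 to 120 N. Pads are 22 mm wide; open, the fingers measure 114 mm over their backs; the gripper's body (76 mm by 85 mm) begins 54 mm behind the grasp point. The pads swing forward as they close: fully open they stand 13 mm farther back than shut.
Start: joints at [-79.658, 21.807, 74.336, -0, 83.858, -12.336], TCP at [0.212, -0.507, 0.231] pointing down, gripper open.
Joint ranges: [-178.18, 178.18], [-50.72, 133.34], [12.68, 142.11], [-81.47, 261.47], [9.98, 163.14], [-165.26, 165.26]. Speed limits (degrees/s): [136.94, 136.94, 180, 180, 180, 180].

INTERFACE

Orientations are given as a 3x3 rotation matrix whose columns are the frame's x, y, z axes.
In Python, from rig import sensors, cams, env gives the robot as it stands.
- The arm moves only by the shell command python3 -m crank 'ROWS' [FORCE]. ROWS is a JSON object of lists of equal length, an entry for each row: "hand": the closure in counts, from 0 (fully open) to 255 (shut); "translation": the shift along the tool's x, y, z in m, a list of three; "dr": the turn, a rotation vector about the tool's x, y, z in rad, a list of three. A call has 1 to 5 rows; each row is the pose to reach, as a shift and turn from the pose commanded when the call began, along the tool's axes at that moment; what a row does not reach only later rows make up. A row lasts 1/10 s, in which the tool goes at most 50 mm and 8.59 degrees, less where a joint would pass 70% of its speed; a pose out of reach is approached as far as the arm can. A call with a gripper value outside its range is refused whole. The fingers move at their own pace and stop on an object; FORCE is the grip in N (left out, the last holds). Time passes only in rows, so rows that repeat a pose let the fingers close. It gives the time, the measured TCP pose, the force and the opening at its end, in the units of the state.
- sensors.observe(): the state, without advancing time (a new reading comes with each control period).
- cams.get_image(name): name is "scene" or "top" or "wrist"; returns (picture, depth): 480x640x3 uint8, blue, green, red; 480x640 float32, m along the optical axis (not along the pixel's ray), 0 where there is no reading.
- cams.calibration(name): a dict with "vertical_fov" (degrees; the focal length in pixels is half the picture's height over the tangent of half this angle, whatever the lens; pixels are square), "cx", "cy" (the principal point, pixels), "extrinsics" (4x4, takes a point from camera to world coordinates). Camera axes: x right, y down, z forward; pixel columns grow to the right and rows downward; lengths in m; the calibration is good to about 2 mm. The wrist camera is an equidistant fisheye: a pixel r from the principal point sees the ray r / f radians off the axis. A picture is of the moment at which its call begins: read the wrist's pose just before it. calibration takes no time and is no camera call; for the wrist camera it gives the pose at the moment of the call.
- env.close_job(): hands the job in, once; it reports no verdict.
The state is a dict: "time_s": time; "q": joint angles; "qvel": joint speeds; "joint_efforts": joint torques, N m; "position": TCP position; "tool_rot": TCP orientation; "ft_force": force on the tool from outside, world axes, zero at the start; "wrist_torque": the same for the moment, N m; "grip_width": finger opening in m.
Only numpy, scipy, OpenCV 4.12 (cv2) and the standard library are available. Lean on these libraries where they do the work, as an engineer would, in place of code of your own. Each camera call takes 0.05 s, during which the arm holds its last target. There are 200 camera calls.

TASK

Set the loose metal module into the middle of the channel of the two-sided test clamp, its brass ports facing the two contact heads, and let go of it. Then turn the clamp's turnbuckle by its cross-bars (top bar away from the robot) to draw both heads in until they bear on the module and it becomes clearly harder to turn, and go on for about 15 degrees more so that the springs have begun to give; never screw the springs solid. Push gently, leave the clamp so tightened with hands off, and leave the other things on the bench where they are.

Things in the scene. Friction and masses are not known exactly. Their poses are not given: they have to be found in the camera images.
- module_center (a point): Loose bare-aluminium box, 40 (own x) x 60 (own y) x 40 mm high, 0.2 kg, with a round brass port (16 mm across, 8 mm long) on each end: 76 mm long over the ports. The point is the box's centre, 20 mm above its underside; z up, y along the port line. Either way round is the same. Grasp it across its 40 mm width. It starts on the bench to one side of the clamp.
- clamp: Two-sided test clamp fixed to the bench: base plate 230 (own x) x 300 (own y) x 12 mm; origin at the centre of its underside, x away from the robot, y left, z up. The turnbuckle (along y) is on the robot's side, the bed for the module on the far side. Two grey carriages at y = +-95 mm, 30 mm thick, 102 mm high at the turnbuckle and 68 mm at the bed, slide in along y as it turns.
- bed (a point): Centre of the bed's upper face, 70 mm beyond the clamp's origin along its x, 30 mm above the bench. The bed is a channel 48 mm wide (clamp x) and 60 mm long (clamp y) between two guide strips 6 mm thick, 5 mm high above the bed. The module's underside rests here, its port line along the clamp's y.
- turnbuckle_axis (a point): Middle of the turnbuckle, on its axis (clamp y), 65 mm to the robot's side of the clamp's origin, 85 mm above the bench. Four steel cross-bars, 10 mm thick, round-ended, stand out at right angles in the plane y = 0, ends 60 mm from the axis; hub 32 mm across, 26 mm wide. Push a bar's robot side with shut fingertips between the bars, then come back over the top for the next.
- turnbuckle (a joint): Turn in rad. At 0 the bars stand up, down and level; growing values turn the top bar away from the robot and draw each carriage in 3 mm per rad. Free turning takes 0.3 N m; it stays where left. When both heads bear on the module (at 1.4 to 4 rad, not known) it jumps to 0.47 N m, then grows 0.2 per rad. Right is 0.1 to 0.5 rad after the jump; beyond 0.8 rad after it is badly over-tight.
- case_mid (a point): Bystander: black plastic case 70 x 100 x 34 mm, 10 mm above its underside.
- spanner_mid (a point): Bystander: steel spanner 140 mm long, lying flat.
- jar_mid (a point): Bystander: clear jar with white cap, 52 mm across, 60 mm high.
- head_line (a point): Point 22 mm above the bed's centre, on the common axis (clamp y) of the two brass spring heads, 18 mm across, one on each carriage. At the start they leave roughly 4 to 20 mm free at each end of a module set centrally on the bed; how much is not known, as the right head is screwed in differently each time. Each head's spring is preloaded to 28 N, 12 N per mm, and goes solid after 3 mm.

How it is judged (in metres and radians):
On the way:
1. the module lies in the channel of the bed, port line along the clamp, released, with the clamp still slack (x of module_center in the frame of bed between -0.007 and 0.007 m and y of module_center in the frame of bed between -0.016 and 0.016 m and z of module_center in the frame of bed below 0.0225 m and angle between the y axis of module_center and the y axis of clamp, either way round below 0.2 rad and contact force between the fingers and module below 0.1 N and contact force between module and clamp below 15 N), for 0.2 s.
At the end, for the whole second after the job is handed in: the module rests in the channel (within 7 mm across, 16 mm along, down on the bed to 3.5 mm, port line within 0.1 rad of the clamp's y) and is held between both heads: the contact forces on it from the clamp add up to 60 to 98 N (about 29 to 48 N at each head, plus its weight) (x of module_center in the frame of bed between -0.007 and 0.007 m and y of module_center in the frame of bed between -0.016 and 0.016 m and z of module_center in the frame of bed between 0.0175 and 0.0235 m and angle between the y axis of module_center and the y axis of clamp, either way round below 0.1 rad and contact force between module and clamp between 60 and 98 N); the robot touches nothing.
It fails at once if the module is over-tightened (contact forces from the clamp on it add up to more than 120 N) (contact force between module and clamp above 120 N).
It fails at once if the robot pushes on the clamp or turnbuckle with more than 40 N (contact force between the arm and clamp above 40 N).
It fails at once if a bystander is moved by more than 25 mm (distance of any of case_mid, spanner_mid, jar_mid from where it was at the start of the episode above 0.025 m).
It also fails if it takes over 72 s, if anything falls off the work surface, if the arm or the gripper's body presses on something with over 40 N, if the wrist force passes 120 N, or if a joint passes its speed limit or range.

## Working session

There is one attempt and no reset: what is moved stays moved. The work goes in short steps, Python scripts to look and compute and a shell command to move; the robot and the scene stay as the last step left them, time stands still between calls to the robot, and variables do not carry over. Pictures are saved under pics/ and viewed, about 8 in all and at most 12, crops included, and the job is handed in when it is done.

```bash
ls; mkdir -p pics; python3 - <<'E'
from rig import sensors,cams
import cv2,numpy as np
s=sensors.observe();print(s)
for n in("scene","top"):
    im,d=cams.get_image(n);cv2.imwrite(f"pics/{n}0.png",im);np.save(f"pics/{n}0.npy",d);c=cams.calibration(n);print(n,c);np.save(f"pics/{n}0c.npy",c,allow_pickle=True)
E
```

```text
pics
{'time_s': 0.0, 'q': array([-7.96576927e+01,  2.18429913e+01,  7.43853175e+01, -4.05655895e-04,
        8.38585337e+01, -1.23362698e+01]), 'qvel': array([-0.03753012, -0.10506096, -0.15203581,  0.02105752, -0.06565741,
       -0.05578877]), 'joint_efforts': array([ 2.86084614e-04, -4.48464882e+01, -2.31280714e+01, -1.74703173e-04,
        4.79560462e-03,  2.19490005e-05]), 'position': array([ 0.21199613, -0.5071813 ,  0.23068971]), 'tool_rot': array([[-2.79034441e-04,  3.85561575e-01, -9.22682066e-01],
       [ 1.48979826e-03, -9.22680917e-01, -3.85561545e-01],
       [-9.99998851e-01, -1.48219509e-03, -3.16949210e-04]]), 'ft_force': array([-0.43190652, -0.62239349,  0.79270151]), 'wrist_torque': array([ 0.04133805, -0.01362403, -0.05284116]), 'grip_width': 0.08519585871737337}
scene {'vertical_fov': 43.64744401016171, 'cx': 315.4570695849787, 'cy': 249.1225305655141, 'extrinsics': array([[ 6.89383984e-01,  6.04269269e-01, -3.99510167e-01,
         1.09849336e+00],
       [ 7.24395340e-01, -5.74258835e-01,  3.81416022e-01,
        -4.95695768e-01],
       [ 1.05573783e-03, -5.52345400e-01, -8.33614686e-01,
         1.18102469e+00],
       [ 0.00000000e+00,  0.00000000e+00,  0.00000000e+00,
         1.00000000e+00]])}
top {'vertical_fov': 50.64469522721484, 'cx': 319.3541258872773, 'cy': 242.47828008201952, 'extrinsics': array([[-0.02505454, -0.99246629,  0.1199289 ,  0.45634587],
       [-0.99967174,  0.02423054, -0.00832426,  0.00143368],
       [ 0.00535561, -0.1200981 , -0.99274758,  1.1629624 ],
       [ 0.        ,  0.        ,  0.        ,  1.        ]])}
```

View pics/top0.png

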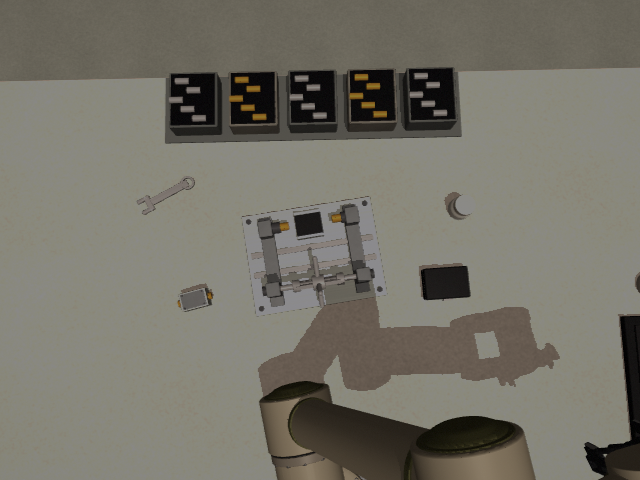

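View pics/scene0.png

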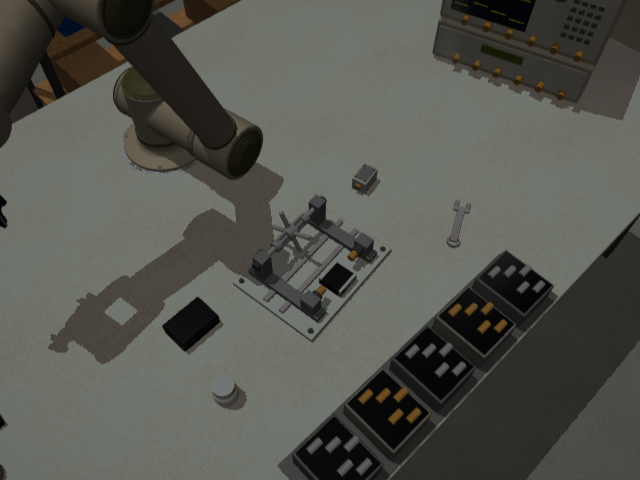

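The top view shows the module at about (195,298), with its ports at (180,302) and (211,294). The clamp plate corners are near (243,216), (370,197), (385,295) and (256,316), and the bed is at (308,223). The turnbuckle runs near (317,281). The case is at (445,282), the jar at (460,206) and the spanner at (167,195).

```bash
cat > h.py <<'E'
import numpy as np,cv2
def ray(c,uv,fish=False):
    f=240/np.tan(np.radians(c["vertical_fov"]/2)); x=(uv[0]-c["cx"])/f; y=(uv[1]-c["cy"])/f
    if fish:
        r=np.hypot(x,y); k=np.sin(r)/r if r>1e-9 else 1; d=np.array([x*k,y*k,np.cos(r)])
    else: d=np.array([x,y,1])
    E=c["extrinsics"]; return E[:3,3],E[:3,:3]@d
def onplane(c,uv,z,fish=False):
    o,d=ray(c,uv,fish); return o+d*(z-o[2])/d[2]
def brass(im):
    h=cv2.cvtColor(im,cv2.COLOR_BGR2HSV); return cv2.inRange(h,(8,120,60),(28,255,255))
def blobs(m,amin=5):
    n,l,s,c=cv2.connectedComponentsWithStats(m); return [(c[i].round(1),s[i,4],s[i,:4]) for i in range(1,n) if s[i,4]>=amin]
E
python3 - <<'E'
from h import *
im=cv2.imread("pics/top0.png");c=np.load("pics/top0c.npy",allow_pickle=True).item()
for b in blobs(brass(im)):
    if b[0][1]>150: print(b, onplane(c,b[0],.02).round(4),onplane(c,b[0],.052).round(4))
for p in [(243,216),(370,197),(385,295),(256,316)]: print(onplane(c,p,.012).round(4))
h=cv2.cvtColor(im,cv2.COLOR_BGR2HSV)
big=cv2.resize(im[180:330,160:400],None,fx=3.3,fy=3.3,interpolation=cv2.INTER_CUBIC);big=np.clip(big*1.5,0,255).astype(np.uint8);cv2.imwrite("pics/crop0.png",big)
print(onplane(c,(195,296),.04))
E
```

```text
(array([336.2, 217.7]), np.int32(69), array([332, 214,  10,   8], dtype=int32)) [ 0.6505 -0.048   0.02  ] [ 0.645  -0.0467  0.052 ]
(array([283.8, 226.2]), np.int32(65), array([280, 222,   9,   9], dtype=int32)) [0.6337 0.0719 0.02  ] [0.6288 0.0699 0.052 ]
(array([209. , 295.4]), np.int32(29), array([207, 292,   5,   8], dtype=int32)) [0.4811 0.2419 0.02  ] [0.4804 0.2351 0.052 ]
(array([178.7, 303.4]), np.int32(11), array([178, 301,   3,   6], dtype=int32)) [0.465  0.3094 0.02  ] [0.4648 0.3008 0.052 ]
[0.661  0.1657 0.012 ]
[ 0.6984 -0.1279  0.012 ]
[ 0.4723 -0.1535  0.012 ]
[0.4327 0.1381 0.012 ]
[0.4801553  0.26838808 0.04      ]
```

View pics/crop0.png

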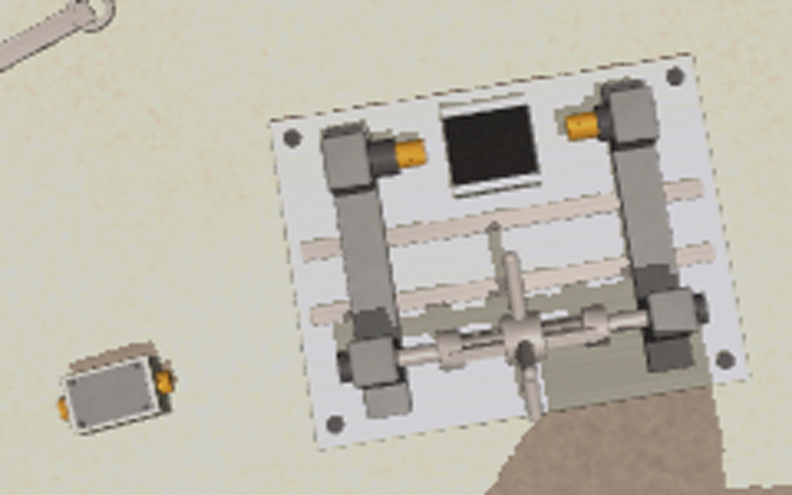

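```bash
cat >> h.py <<'E'
def down(yaw):
    a=np.radians(yaw);y=np.array([np.cos(a),np.sin(a),0]);x=np.array([0,0,-1.]);return np.stack([x,y,np.cross(x,y)],1)
def go(p,R,s):
    from scipy.spatial.transform import Rotation as Q
    T=s["tool_rot"];print("t",s["time_s"],"shift",(T.T@(np.array(p)-s["position"])).round(4),"dr",Q.from_matrix(T.T@R).as_rotvec().round(4))
E
python3 - <<'E'
from h import *
from rig import sensors
c=np.load("pics/top0c.npy",allow_pickle=True).item()
P=np.array([onplane(c,p,.04)[:2] for p in [(179.7,293.6),(206.1,288.2),(210,304.2),(184.8,310.9)]]);print(P.round(4),P.mean(0))
s=sensors.observe()
go([.474,.268,.2],down(13.5),s)
E
```

```text
[[0.4862 0.302 ]
 [0.4966 0.244 ]
 [0.4614 0.2354]
 [0.4482 0.2906]] [0.47313586 0.26801419]
t 0.1 shift [ 0.0317 -0.6142 -0.5406] dr [-1.4106e+00 -1.1000e-03  8.0000e-04]
```

```bash
python3 -m crank '{"hand":[0,0,0,0,0],"translation":[[0,-0.614,-0.541],[0,-0.614,-0.541],[0,-0.614,-0.541],[0,-0.614,-0.541],[0,-0.614,-0.541]],"dr":[[-1.41,0,0],[-1.41,0,0],[-1.41,0,0],[-1.41,0,0],[-1.41,0,0]]}' 40; python3 -c "
from h import *
from rig import sensors
go([.474,.268,.2],down(13.5),sensors.observe())"
```

```text
time_s: 0.6
position: [0.2923, -0.2686, 0.2311]
tool_rot: [[-0.0, 0.913, -0.407], [0.0, -0.407, -0.913], [-1.0, -0.0, -0.0]]
ft_force: [1.0, -0.4, 0.3]
grip_width: 0.0852
t 0.6 shift [ 0.0313 -0.0526 -0.5641] dr [-6.551e-01 -5.000e-04  1.000e-04]
```

```bash
python3 -m crank '{"hand":[0,0,0,0,0],"translation":[[0,-0.053,-0.564],[0,-0.053,-0.564],[0,-0.053,-0.564],[0,-0.053,-0.564],[0,-0.053,-0.564]],"dr":[[-0.655,0,0],[-0.655,0,0],[-0.655,0,0],[-0.655,0,0],[-0.655,0,0]]}'; python3 -c "
from h import *
from rig import sensors
go([.474,.268,.2],down(13.5),sensors.observe())"
```

```text
time_s: 1.1
position: [0.3736, -0.0322, 0.2314]
tool_rot: [[0.0, 0.973, 0.232], [-0.0, 0.232, -0.973], [-1.0, 0.0, 0.0]]
ft_force: [0.6, -1.4, -0.3]
grip_width: 0.085
t 1.1 shift [ 0.0314  0.1675 -0.2687] dr [-0.0011  0.0002 -0.0002]
```

```bash
python3 -m crank '{"hand":[0,0,0,0,0],"translation":[[0,0.168,-0.269],[0,0.168,-0.269],[0,0.168,-0.269],[0,0.168,-0.269],[0,0.168,-0.269]],"dr":[[0,0,0],[0,0,0],[0,0,0],[0,0,0],[0,0,0]]}'; python3 -c "
from h import *
from rig import sensors
go([.474,.268,.18],down(13.5),sensors.observe())"
```

```text
time_s: 1.6
position: [0.4542, 0.2047, 0.2311]
tool_rot: [[-0.0, 0.974, 0.228], [-0.0, 0.228, -0.974], [-1.0, -0.0, 0.0]]
ft_force: [1.5, -0.9, -0.6]
grip_width: 0.0853
t 1.6 shift [ 0.0511  0.0338 -0.0571] dr [-0.0051  0.0001  0.0003]
```

```bash
python3 -m crank '{"hand":[0,0,0,0],"translation":[[0.025,0.017,-0.028],[0.051,0.034,-0.057],[0.051,0.034,-0.057],[0.051,0.034,-0.057]],"dr":[[0,0,0],[0,0,0],[0,0,0],[0,0,0]]}'; python3 - <<'E'
from h import *
from rig import sensors,cams
c=cams.calibration("wrist");im,d=cams.get_image("wrist");cv2.imwrite("pics/w1.png",im);np.save("pics/w1c.npy",c,allow_pickle=True)
print(c)
for b in blobs(brass(im)): print(b,onplane(c,b[0],.02,True).round(4))
E
```

```text
time_s: 2.0
position: [0.4739, 0.2658, 0.1797]
tool_rot: [[-0.002, 0.973, 0.229], [-0.001, 0.229, -0.973], [-1.0, -0.002, 0.0]]
ft_force: [0.2, 0.1, 0.6]
grip_width: 0.0852
{'vertical_fov': 65.70646984690485, 'cx': 322.19680338648294, 'cy': 236.29683166901722, 'extrinsics': array([[ 0.97352632,  0.21928938,  0.06448779,  0.45605023],
       [ 0.22857224, -0.93259484, -0.27932345,  0.33645877],
       [-0.00111168,  0.28666885, -0.95802909,  0.32235921],
       [ 0.        ,  0.        ,  0.        ,  1.        ]])}
(array([321.7, 167.2]), np.int32(156), array([313, 163,  18,  10], dtype=int32)) [0.4626 0.3053 0.02  ]
(array([321.9, 250.9]), np.int32(38), array([315, 250,  15,   3], dtype=int32)) [0.4792 0.2355 0.02  ]
(array([638.5, 387.5]), np.int32(11), array([637, 385,   3,   6], dtype=int32)) [0.9949 0.1258 0.02  ]
(array([626.6, 396.8]), np.int32(180), array([618, 386,  18,  22], dtype=int32)) [0.9766 0.1087 0.02  ]
(array([635.9, 407.5]), np.int32(88), array([631, 398,   9,  17], dtype=int32)) [1.0269 0.0858 0.02  ]
(array([609.8, 408.9]), np.int32(98), array([605, 403,  12,  14], dtype=int32)) [0.9512 0.0863 0.02  ]
```

View pics/w1.png

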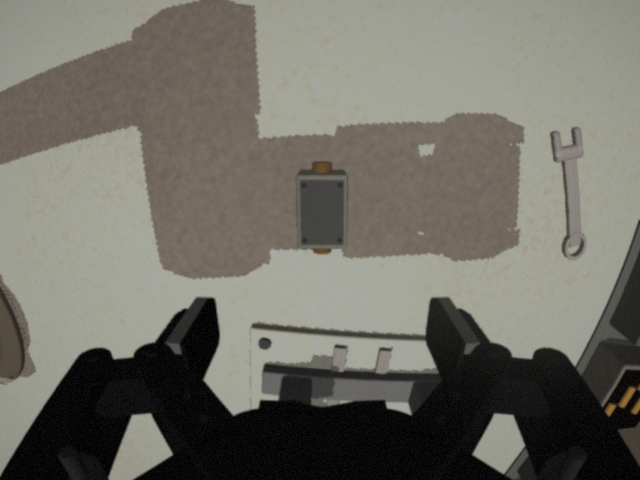

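The wrist view shows the module at (322,210), square to the tool. The ports are at (322,167) and (322,251), and the fingers are open on either side of its line.

```bash
python3 - <<'E'
from h import *
from rig import sensors
c=np.load("pics/w1c.npy",allow_pickle=True).item()
P=np.array([onplane(c,p,.04,True)[:2] for p in [(298,172),(347,172),(347,247),(297,247)]]);print(P.round(4),P.mean(0))
m=P.mean(0);m=(m+[.4731,.268])/2
go([*m,.008],down(13.5),sensors.observe())
E
```

```text
[[0.4454 0.2997]
 [0.4818 0.3083]
 [0.4964 0.25  ]
 [0.4574 0.2408]] [0.47026729 0.27468722]
t 2.05 shift [ 0.1726 -0.0011 -0.0065] dr [-0.0055  0.0002  0.0001]
```

```bash
python3 -m crank '{"hand":[0,0,0,0,0],"translation":[[0.045,-0.001,-0.006],[0.09,-0.001,-0.006],[0.135,-0.001,-0.006],[0.16,-0.001,-0.006],[0.172,-0.001,-0.006]],"dr":[[0,0,0],[0,0,0],[0,0,0],[0,0,0],[0,0,0]]}' && python3 -m crank '{"hand":[255,255,255,255,255],"translation":[[0,0,0],[0,0,0],[0,0,0],[0,0,0],[0,0,0]],"dr":[[0,0,0],[0,0,0],[0,0,0],[0,0,0],[0,0,0]]}' 40
```

```text
time_s: 2.55
position: [0.4717, 0.2701, 0.0074]
tool_rot: [[-0.002, 0.974, 0.226], [-0.001, 0.226, -0.974], [-1.0, -0.002, 0.0]]
ft_force: [0.6, 0.5, 0.5]
grip_width: 0.0855
time_s: 3.05
position: [0.4729, 0.2714, 0.0101]
tool_rot: [[0.003, 0.974, 0.228], [0.001, 0.228, -0.974], [-1.0, 0.003, -0.0]]
ft_force: [0.6, -1.0, 8.6]
grip_width: 0.0396
```

```bash
python3 -m crank '{"hand":[120,60,60,60],"translation":[[0,0,0],[0,0,0],[-0.009,0,0],[-0.009,0,0]],"dr":[[0,0,0],[0,0,0],[0,0,0],[0,0,0]]}' && python3 -m crank '{"hand":[255,255,255,255,255],"translation":[[0,0,0],[0,0,0],[0,0,0],[0,0,0],[0,0,0]],"dr":[[0,0,0],[0,0,0],[0,0,0],[0,0,0],[0,0,0]]}' 40
```

```text
time_s: 3.45
position: [0.4724, 0.2715, 0.0185]
tool_rot: [[0.002, 0.974, 0.228], [0.001, 0.228, -0.974], [-1.0, 0.002, -0.0]]
ft_force: [1.2, -0.4, 0.1]
grip_width: 0.0652
time_s: 3.95
position: [0.472, 0.2713, 0.0176]
tool_rot: [[0.0, 0.974, 0.228], [0.0, 0.228, -0.974], [-1.0, 0.0, -0.0]]
ft_force: [-1.1, 0.4, 5.0]
grip_width: 0.0391
```

```bash
python3 -m crank '{"hand":[255,255,255,255,255],"translation":[[-0.02,0,0],[-0.06,0,0],[-0.11,0,0],[-0.15,0,0],[-0.16,0,0]],"dr":[[0,0,0],[0,0,0],[0,0,0],[0,0,0],[0,0,0]]}'; python3 -c "
from h import *
from rig import sensors
s=sensors.observe();print(s['ft_force'],s['grip_width'])
go([.6355,.0144,.18],down(7.2),s)"
```

```text
time_s: 4.45
position: [0.4731, 0.2717, 0.1813]
tool_rot: [[0.006, 0.974, 0.228], [0.002, 0.228, -0.974], [-1.0, 0.007, -0.0]]
ft_force: [-0.1, -0.3, -1.9]
grip_width: 0.0394
[-0.06143577 -0.27695412 -1.92894267] 0.03943932578124345
t 4.45 shift [0.0018 0.0994 0.2876] dr [ 0.1045 -0.0008 -0.0067]
```

```bash
python3 -m crank '{"hand":[255,255,255,255,255],"translation":[[0,0.015,0.045],[0,0.032,0.093],[0,0.048,0.14],[0,0.064,0.187],[0,0.078,0.228]],"dr":[[0.02,0,0],[0.05,0,0],[0.105,0,0],[0.105,0,0],[0.105,0,0]]}'; python3 -m crank '{"hand":[255,255,255],"translation":[[0,0.014,0.045],[0,0.014,0.062],[0,0.014,0.062]],"dr":[[0,0,0],[0,0,0],[0,0,0]]}'; python3 - <<'E'
from h import *
from rig import sensors,cams
s=sensors.observe();c=cams.calibration("wrist");im,d=cams.get_image("wrist");cv2.imwrite("pics/w2.png",im);np.save("pics/w2c.npy",c,allow_pickle=True)
go([.6355,.0144,.18],down(7.2),s);print(s["position"])
for b in blobs(brass(im)): print(b,onplane(c,b[0],.052,True).round(4))
E
```

```text
time_s: 4.95
position: [0.6003, 0.0647, 0.1755]
tool_rot: [[-0.003, 0.992, 0.124], [0.0, 0.124, -0.992], [-1.0, -0.003, -0.0]]
ft_force: [0.1, 1.0, -1.6]
grip_width: 0.0392
time_s: 5.25
position: [0.6212, 0.005, 0.1754]
tool_rot: [[-0.003, 0.993, 0.121], [0.0, 0.121, -0.993], [-1.0, -0.003, -0.001]]
ft_force: [-0.0, 1.0, -1.7]
grip_width: 0.0395
t 5.25 shift [-0.0047  0.0153 -0.0076] dr [-0.004  -0.0007  0.003 ]
[0.62121002 0.004979   0.17536848]
(array([629.3, 141.4]), np.int32(493), array([621, 123,  18,  38], dtype=int32)) [0.8887 0.1224 0.052 ]
(array([341.9, 142.2]), np.int32(578), array([331, 129,  23,  27], dtype=int32)) [0.6258 0.069  0.052 ]
(array([322.7, 227. ]), np.int32(948), array([303, 213,  40,  28], dtype=int32)) [0.6199 0.0053 0.052 ]
(array([593.1, 362.2]), np.int32(320), array([583, 349,  21,  28], dtype=int32)) [ 0.9352 -0.1096  0.052 ]
(array([613.8, 370.2]), np.int32(274), array([604, 358,  20,  26], dtype=int32)) [ 0.982  -0.1237  0.052 ]
(array([569.1, 383.5]), np.int32(326), array([559, 371,  22,  27], dtype=int32)) [ 0.9118 -0.1372  0.052 ]
(array([591.8, 390.4]), np.int32(271), array([582, 379,  21,  25], dtype=int32)) [ 0.9586 -0.1513  0.052 ]
```

View pics/w2.png

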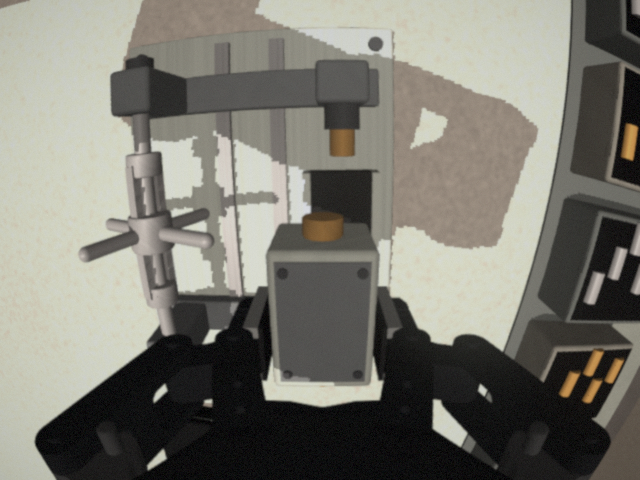

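The held module is square in the jaws, with its top front edge at row ~258 and its port at (322,227). The bed's left end is at (312–373,171), the left head at (342,142), and the turnbuckle hub at (150,232) with one bar up.

```bash
python3 - <<'E'
from h import *
c=np.load("pics/w2c.npy",allow_pickle=True).item();t=np.array([.62121,.00498,.17537])
R=down(7.0)
def rel(p,z): # clamp-like axes along tool: y_tool=clampx, -z_tool=clamp y
    d=onplane(c,p,z,True)-t; return (round(d@R[:,1],4),round(-d@R[:,2],4))
print("mod top corners",[rel(p,t[2]+.0224) for p in [(270,258),(377,256),(372,384),(273,383)]])
for p in [(312,171),(373,171)]: print("bed",onplane(c,p,.03,True))
print("head",onplane(c,(342,129),.052+.0,True),onplane(c,(342,156),.052,True))
for p in [(331,142),(354,142)]: print(onplane(c,p,.052,True))
for p in [(375,44)]: print("hole",onplane(c,p,.012,True))
for p in [(393,28)]: print("corner",onplane(c,p,.012,True))
E
```

```text
mod top corners [(np.float64(-0.0194), np.float64(0.0289)), (np.float64(0.0177), np.float64(0.0296)), (np.float64(0.0191), np.float64(-0.0265)), (np.float64(-0.0215), np.float64(-0.026))]
bed [0.60684414 0.04317516 0.03      ]
bed [0.65403284 0.04924188 0.03      ]
head [0.62468649 0.07836957 0.052     ] [0.62715186 0.05914557 0.052     ]
[0.61812264 0.06813129 0.052     ]
[0.63433322 0.07025796 0.052     ]
hole [0.64460581 0.15350277 0.012     ]
corner [0.65779652 0.17029522 0.012     ]
```

```bash
python3 -c "
from h import *
from rig import sensors
go([.635,.0123,.09],down(7.2),sensors.observe())"
```

```text
t 5.3 shift [ 0.0857  0.015  -0.0036] dr [-0.0022 -0.0012  0.0027]
```

```bash
python3 -m crank '{"hand":[255,255,255,255,255],"translation":[[0,0.015,-0.004],[0.03,0.015,-0.004],[0.06,0.015,-0.004],[0.085,0.015,-0.004],[0.085,0.015,-0.004]],"dr":[[0,0,0],[0,0,0],[0,0,0],[0,0,0],[0,0,0]]}';  python3 -c "
from h import *
from rig import sensors
go([.635,.0123,.0515],down(7.2),sensors.observe())"
```

```text
time_s: 5.8
position: [0.6333, 0.0152, 0.0886]
tool_rot: [[-0.008, 0.992, 0.126], [0.002, 0.127, -0.992], [-1.0, -0.008, -0.003]]
ft_force: [0.1, 0.2, -1.5]
grip_width: 0.0394
t 5.8 shift [0.0371 0.0016 0.0032] dr [ 0.0012 -0.0026  0.0077]
```

```bash
python3 -m crank '{"hand":[255,255,255,255,255],"translation":[[0.01,0.001,0.002],[0.02,0.001,0.002],[0.028,0.001,0.002],[0.034,0.001,0.002],[0.034,0.001,0.002]],"dr":[[0,0,0.005],[0,0,0.005],[0,0,0.005],[0,0,0.005],[0,0,0.005]]}';  python3 -c "
from h import *
from rig import sensors
go([.635,.0123,.0485],down(7.2),sensors.observe())"
```

```text
time_s: 6.3
position: [0.6367, 0.0113, 0.0576]
tool_rot: [[0.004, 0.992, 0.125], [0.001, 0.125, -0.992], [-1.0, 0.004, -0.0]]
ft_force: [-0.2, -0.1, -1.0]
grip_width: 0.0393
t 6.3 shift [ 0.0091 -0.0016 -0.0012] dr [-0.0008 -0.0004 -0.0037]
```

```bash
python3 -m crank '{"hand":[255,255,255,255],"translation":[[0.002,-0.001,-0.001],[0.004,-0.001,-0.001],[0.006,-0.001,-0.001],[0.006,-0.001,-0.001]],"dr":[[0,0,0],[0,0,0],[0,0,0],[0,0,0]]}'; python3 -m crank '{"hand":[255,255,255],"translation":[[0.002,0,0],[0.003,0,0],[0.003,0,0]],"dr":[[0,0,0],[0,0,0],[0,0,0]]}'
```

```text
time_s: 6.7
position: [0.6359, 0.0121, 0.0521]
tool_rot: [[0.005, 0.992, 0.125], [0.001, 0.125, -0.992], [-1.0, 0.005, -0.0]]
ft_force: [0.1, -0.5, -2.3]
grip_width: 0.0393
time_s: 7.0
position: [0.6359, 0.0121, 0.0491]
tool_rot: [[0.005, 0.992, 0.125], [0.001, 0.125, -0.992], [-1.0, 0.005, -0.0]]
ft_force: [0.7, 0.1, -1.5]
grip_width: 0.0392
```

```bash
python3 -m crank '{"hand":[255,255,255],"translation":[[0.001,0,0],[0.002,0,0],[0.002,0,0]],"dr":[[0,0,0],[0,0,0],[0,0,0]]}'
```

```text
time_s: 7.3
position: [0.6361, 0.0121, 0.0477]
tool_rot: [[0.005, 0.992, 0.125], [0.001, 0.125, -0.992], [-1.0, 0.005, 0.0]]
ft_force: [-1.7, 0.1, 2.7]
grip_width: 0.039
```

```bash
python3 -m crank '{"hand":[120,60,60,60,60],"translation":[[0,0,0],[0,0,0],[0,0,0],[-0.02,0,0],[-0.05,0,0]],"dr":[[0,0,0],[0,0,0],[0,0,0],[0,0,0],[0,0,0]]}'; python3 -m crank '{"hand":[60,60,60],"translation":[[-0.05,0,0],[-0.09,0,0],[-0.12,0,0]],"dr":[[0,0,0],[0,0,0],[0,0,0]]}'; python3 - <<'E'
from h import *
from rig import sensors,cams
s=sensors.observe();print(s["position"],s["grip_width"])
c=cams.calibration("wrist");im,d=cams.get_image("wrist");cv2.imwrite("pics/w3.png",im);np.save("pics/w3c.npy",c,allow_pickle=True)
im,d=cams.get_image("scene");cv2.imwrite("pics/s3.png",im)
cv2.imwrite("pics/s3c.png",cv2.resize(im[180:350,220:400],None,fx=3.3,fy=3.3,interpolation=cv2.INTER_CUBIC))
E
```

```text
time_s: 7.8
position: [0.6349, 0.0122, 0.0963]
tool_rot: [[0.001, 0.992, 0.125], [0.001, 0.125, -0.992], [-1.0, 0.001, -0.001]]
ft_force: [0.4, -0.4, 0.7]
grip_width: 0.0654
time_s: 8.1
position: [0.6355, 0.012, 0.2205]
tool_rot: [[0.008, 0.992, 0.125], [0.0, 0.125, -0.992], [-1.0, 0.008, 0.001]]
ft_force: [1.2, 0.7, 0.1]
grip_width: 0.0653
[0.63548192 0.01199455 0.2204965 ] 0.0653351876368688
```

View pics/w3.png

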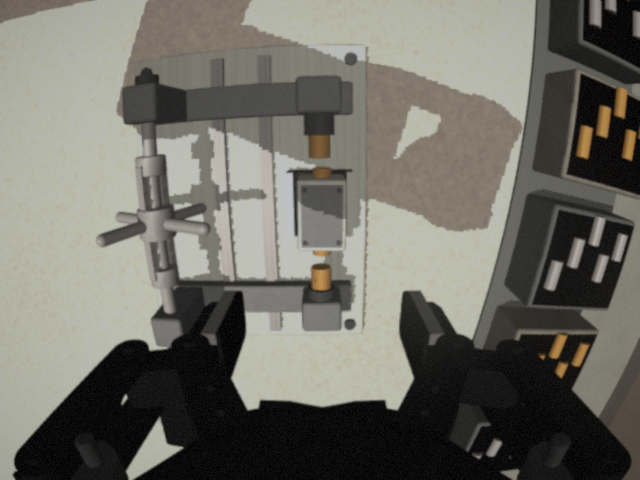

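The module sits in the channel between the heads, with its top at (322,212), the left head tip at (320,157), the right head tip at (320,266), and a gap of about 9 mm at each end. The turnbuckle hub is at (155,222). I'll check the bar angle by projecting bar ends into a crop.

```bash
cat >> h.py <<'E'
YAW=7.2
cx=np.array([np.cos(np.radians(YAW)),np.sin(np.radians(YAW)),0]);cy=np.array([-cx[1],cx[0],0]);Z=np.array([0,0,1.])
AX=np.array([.501,-.002,.085])
def bar(th,r=.06): return AX+r*(np.sin(th)*cx+np.cos(th)*Z)   # bar at angle th from up, towards far side
def proj(c,p,fish=False):
    E=c["extrinsics"];q=E[:3,:3].T@(p-E[:3,3]);f=240/np.tan(np.radians(c["vertical_fov"]/2))
    if fish:
        r=np.hypot(q[0],q[1]);a=np.arctan2(r,q[2]);return np.array([c["cx"]+f*a*q[0]/r,c["cy"]+f*a*q[1]/r]).round(1)
    return np.array([c["cx"]+f*q[0]/q[2],c["cy"]+f*q[1]/q[2]]).round(1)
E
python3 - <<'E'
from h import *
c=np.load("pics/w3c.npy",allow_pickle=True).item();im=cv2.imread("pics/w3.png")
print("hub",proj(c,AX,True))
for th in (0,90,180,270): print(th,proj(c,bar(np.radians(th)),True))
cs=np.load("pics/scene0c.npy",allow_pickle=True).item();print("scene hub",proj(cs,AX),[proj(cs,bar(np.radians(t))) for t in (0,90,180,270)])
a=cv2.resize(im[170:280,80:230],None,fx=4,fy=4,interpolation=cv2.INTER_CUBIC)
b=cv2.resize(cv2.imread("pics/s3.png")[200:310,230:330],None,fx=4,fy=4,interpolation=cv2.INTER_CUBIC)
cv2.imwrite("pics/b3.png",np.hstack([a,b])[:, :800]) ; print(a.shape,b.shape)
cv2.imwrite("pics/b3.png",cv2.resize(np.hstack([a,b]),None,fx=.8,fy=.8))
E
```

```text
hub [158.1 221.2]
0 [124.1 243.3]
90 [226.9 220.2]
180 [182.6 205.7]
270 [ 99.2 222.3]
scene hub [290.7 231.6] [array([289.7, 215.5]), array([311.4, 245.7]), array([291.5, 246.5]), array([270.6, 217.9])]
(440, 600, 3) (440, 400, 3)
```

View pics/b3.png

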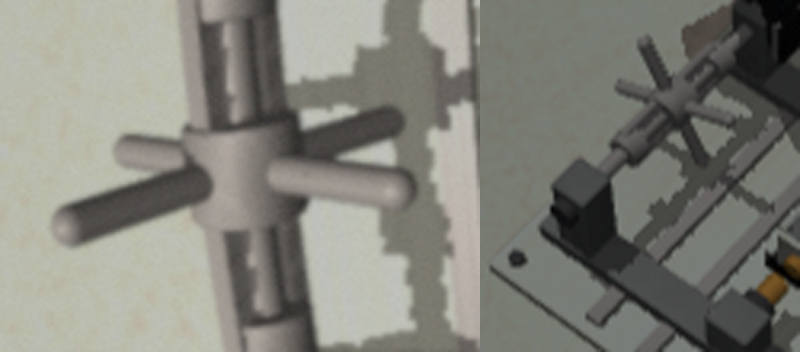

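The crop shows four bar ends at about (102,240), (205,229), (203,208) and (119,217). That matches the projection with the top bar leaning about 25° toward the robot. The fingers go behind it with the jaws across the clamp, starting at u=-55 mm and w=+35 mm from the axis.

```bash
cat >> h.py <<'E'
def uw(u,w,s):
    go(AX+u*cx+w*Z,down(YAW-90),s)
def rel(s):
    d=s["position"]-AX;F=s["ft_force"];print("u %.1f y %.1f w %.1f mm"%tuple(1e3*np.array([d@cx,d@cy,d[2]])),"Fu %.1f Fy %.1f Fz %.1f"%(F@cx,F@cy,F[2]),"My",(s["wrist_torque"]@cy).round(2),"t",s["time_s"])
E
python3 -c "
from h import *
from rig import sensors
c=np.load('pics/w3c.npy',allow_pickle=True).item()
for t in (-15,-20,-25,-30,-35): print(t,[proj(c,bar(np.radians(t+k)),True) for k in (0,90,180,270)])
s=sensors.observe();rel(s);uw(-.055,.13,s)"
python3 -m crank '{"hand":[160,255,255,255,255],"translation":[[0,-0.045,0],[0,-0.09,0],[0,-0.135,0.002],[0,-0.18,0.003],[0,-0.191,0.003]],"dr":[[0,0,0],[0.15,0,0],[0.3,0,0],[0.45,0,0],[0.6,0,0]]}'
python3 -c "
from h import *
from rig import sensors
s=sensors.observe();rel(s);uw(-.055,.10,s)"
```

```text
-15 [array([107.2, 242.4]), array([219.4, 225.3]), array([196.7, 205.8]), array([109.7, 217.9])]
-20 [array([102.7, 241.7]), array([215.7, 227.1]), array([201.1, 206. ]), array([113.7, 216.6])]
-25 [array([ 98.8, 240.8]), array([211.4, 228.9]), array([205.3, 206.4]), array([118. , 215.3])]
-30 [array([ 95.4, 239.8]), array([206.4, 230.7]), array([209.2, 206.8]), array([122.4, 214. ])]
-35 [array([ 92.7, 238.7]), array([200.9, 232.4]), array([212.9, 207.4]), array([127.1, 212.9])]
u 136.3 y -3.2 w 137.3 mm Fu -0.4 Fy -0.1 Fz -0.3 My 0.02 t 8.2
t 8.2 shift [ 0.0047 -0.1913 -0.0032] dr [ 1.5703 -0.0087 -0.0127]
time_s: 8.7
position: [0.442, -0.0145, 0.2157]
tool_rot: [[0.002, 0.886, -0.463], [0.001, -0.463, -0.886], [-1.0, 0.001, -0.002]]
ft_force: [0.2, 0.3, 0.1]
grip_width: -0.0002
u -60.1 y -5.0 w 130.7 mm Fu 0.3 Fy 0.2 Fz 0.1 My -0.07 t 8.7
t 8.7 shift [ 0.0307  0.0013 -0.0069] dr [ 9.633e-01 -2.600e-03 -2.000e-04]
```

```bash
python3 -m crank '{"hand":[255,255,255,255,255],"translation":[[0,0.001,-0.006],[0,0.001,-0.006],[0,0.001,-0.006],[0,0.001,-0.006],[0,0.001,-0.006]],"dr":[[0.15,0,0],[0.3,0,0],[0.45,0,0],[0.6,0,0],[0.74,0,0]]}'
python3 -m crank '{"hand":[255,255,255],"translation":[[0,0,0],[0,0,0],[0,0,0]],"dr":[[0.15,0,0],[0.223,0,0],[0.223,0,0]]}'
python3 -c "
from h import *
from rig import sensors
s=sensors.observe();rel(s);uw(-.055,.035,s)"
```

```text
time_s: 9.2
position: [0.4493, -0.0098, 0.2156]
tool_rot: [[0.004, 0.343, -0.939], [0.001, -0.939, -0.343], [-1.0, 0.0, -0.004]]
ft_force: [-0.7, -0.6, 0.4]
grip_width: -0.0001
time_s: 9.5
position: [0.4494, -0.0098, 0.2157]
tool_rot: [[0.004, 0.132, -0.991], [0.001, -0.991, -0.132], [-1.0, -0.0, -0.004]]
ft_force: [-0.4, -1.1, 0.4]
grip_width: -0.0001
u -52.2 y -1.3 w 130.7 mm Fu -0.5 Fy -1.0 Fz 0.4 My 0.0 t 9.5
t 9.5 shift [ 0.0957 -0.0013  0.0032] dr [ 0.0066 -0.0039  0.0005]
```

```bash
python3 -m crank '{"hand":[255,255,255,255,255],"translation":[[0.03,-0.001,0.003],[0.06,-0.001,0.003],[0.08,-0.001,0.003],[0.095,-0.001,0.003],[0.095,-0.001,0.003]],"dr":[[0,0,0],[0,0,0],[0,0,0],[0,0,0],[0,0,0]]}'
python3 -c "
from h import *
from rig import sensors
s=sensors.observe();rel(s)"
python3 -m crank '{"hand":[255,255,255,255,255],"translation":[[0,0,-0.005],[0,0,-0.010],[0,0,-0.015],[0,0,-0.02],[0,0,-0.025]],"dr":[[0,0,0],[0,0,0],[0,0,0],[0,0,0],[0,0,0]]}'
python3 -c "
from h import *
from rig import sensors
s=sensors.observe();rel(s)"
```

```text
time_s: 10.0
position: [0.4459, -0.009, 0.1196]
tool_rot: [[0.001, 0.134, -0.991], [0.002, -0.991, -0.134], [-1.0, -0.002, -0.001]]
ft_force: [-0.7, -0.5, 0.8]
grip_width: 0.0001
u -55.5 y 0.0 w 34.6 mm Fu -0.7 Fy -0.4 Fz 0.8 My -0.02 t 10.0
time_s: 10.5
position: [0.4709, -0.0059, 0.1219]
tool_rot: [[0.002, 0.133, -0.991], [0.0, -0.991, -0.133], [-1.0, 0.0, -0.002]]
ft_force: [-7.2, -1.9, 5.6]
grip_width: 0.0001
u -30.3 y -0.1 w 36.9 mm Fu -7.4 Fy -1.0 Fz 5.6 My 1.16 t 10.5
```

```bash
cat > r.py <<'E'
from h import *
from rig import sensors
rel(sensors.observe())
E
python3 -m crank '{"hand":[255,255,255,255,255],"translation":[[0,0,-0.005],[0,0,-0.010],[0,0,-0.015],[0,0,-0.02],[0,0,-0.025]],"dr":[[0,0,0],[0,0,0],[0,0,0],[0,0,0],[0,0,0]]}' >/dev/null
python3 r.py
python3 -m crank '{"hand":[255,255,255,255,255],"translation":[[0,0,-0.005],[0,0,-0.010],[0,0,-0.015],[0,0,-0.02],[0,0,-0.022]],"dr":[[0,0,0],[0,0,0],[0,0,0],[0,0,0],[0,0,0]]}' >/dev/null
python3 r.py
```

```text
u -5.3 y 0.2 w 37.0 mm Fu -7.5 Fy -0.3 Fz 2.8 My 1.27 t 11.0
u 16.4 y 0.6 w 36.5 mm Fu -6.6 Fy 0.4 Fz 0.9 My 1.25 t 11.5
```

```bash
python3 -m crank '{"hand":[255,255,255,255,255],"translation":[[-0.02,0,0.005],[-0.065,0,0.005],[-0.075,0,0.045],[-0.07,0,0.087],[-0.045,0,0.087]],"dr":[[0,0,0],[0,0,0],[0,0,0],[0,0,0],[0,0,0]]}' >/dev/null
python3 r.py
python3 -m crank '{"hand":[255,255,255,255,255],"translation":[[0.025,0,0],[0.048,0,0],[0.048,0,-0.004],[0.048,0,-0.008],[0.048,0,-0.012]],"dr":[[0,0,0],[0,0,0],[0,0,0],[0,0,0],[0,0,0]]}' >/dev/null
python3 r.py
```

```text
u -71.5 y -0.3 w 83.8 mm Fu 0.7 Fy 0.5 Fz -0.6 My -0.08 t 12.0
u -56.6 y -0.6 w 34.5 mm Fu -10.0 Fy -0.9 Fz 1.5 My 1.74 t 12.5
```

```bash
for i in 1; do python3 -m crank '{"hand":[255,255,255,255,255],"translation":[[0,0,-0.004],[0,0,-0.008],[0,0,-0.012],[0,0,-0.016],[0,0,-0.02]],"dr":[[0,0,0],[0,0,0],[0,0,0],[0,0,0],[0,0,0]]}' >/dev/null
python3 r.py; done
python3 -m crank '{"hand":[255,255,255,255,255],"translation":[[0,0,-0.004],[0,0,-0.008],[0,0,-0.012],[0,0,-0.016],[0,0,-0.02]],"dr":[[0,0,0],[0,0,0],[0,0,0],[0,0,0],[0,0,0]]}' >/dev/null
python3 r.py
python3 - <<'E'
from h import *
from rig import cams
c=cams.calibration("top");im,d=cams.get_image("top")
for b in blobs(brass(im)):
    if b[0][1]>150: print(b)
c=cams.calibration("scene");im,d=cams.get_image("scene");cv2.imwrite("pics/s4.png",im)
for b in blobs(brass(im)):
    if b[0][1]<300: print("s",b)
E
```

```text
u -52.5 y 0.4 w 34.7 mm Fu -96.5 Fy -15.1 Fz 78.6 My 15.86 t 13.0
u -17.7 y -0.1 w 34.7 mm Fu -6.2 Fy 0.1 Fz 4.6 My 1.08 t 13.5
(array([333.3, 218.2]), np.int32(68), array([329, 214,  10,   9], dtype=int32))
(array([324.4, 219.1]), np.int32(22), array([323, 216,   4,   7], dtype=int32))
(array([288.5, 225.1]), np.int32(85), array([282, 221,  14,   9], dtype=int32))
(array([284.6, 461. ]), np.int32(11), array([284, 458,   3,   6], dtype=int32))
s (array([7.9, 7.7]), np.int32(120), array([ 0,  1, 16, 13], dtype=int32))
s (array([28. ,  6.6]), np.int32(35), array([24,  0,  9, 12], dtype=int32))
s (array([108.3,   5.4]), np.int32(50), array([102,   1,  13,   9], dtype=int32))
s (array([120.6,   9.1]), np.int32(134), array([106,   0,  27,  20], dtype=int32))
s (array([127.3,   1.4]), np.int32(7), array([126,   1,   4,   2], dtype=int32))
s (array([141.4,   2.2]), np.int32(9), array([140,   1,   4,   4], dtype=int32))
s (array([151.2,   1.6]), np.int32(9), array([150,   0,   4,   4], dtype=int32))
s (array([146.7,   4.9]), np.int32(15), array([145,   3,   6,   5], dtype=int32))
s (array([1
[... 2380 characters left out ...]
.2]), np.int32(5), array([92, 74,  3,  3], dtype=int32))
s (array([518.3,  77.5]), np.int32(34), array([515,  75,   7,   7], dtype=int32))
s (array([45.3, 92. ]), np.int32(235), array([36, 80, 20, 25], dtype=int32))
s (array([539.8,  84.5]), np.int32(38), array([536,  82,   8,   7], dtype=int32))
s (array([64.8, 90.3]), np.int32(6), array([63, 88,  5,  5], dtype=int32))
s (array([561.8,  92.8]), np.int32(27), array([558,  90,   7,   6], dtype=int32))
s (array([351. , 256.8]), np.int32(43), array([347, 253,   9,   9], dtype=int32))
s (array([328.3, 281.7]), np.int32(22), array([325, 280,   7,   5], dtype=int32))
s (array([323. , 287.4]), np.int32(55), array([318, 283,  10,  10], dtype=int32))
```

The last chained push jammed on the bar's round end: the wrist read about 97 N along the push and 79 N up, well past the 40 N limit, before it slipped free. I'll look before pushing further.

```bash
python3 - <<'E'
from h import *
from rig import cams
c=cams.calibration("wrist");im,d=cams.get_image("wrist");np.save("pics/w4c.npy",c,allow_pickle=True);cv2.imwrite("pics/w4.png",im)
for t in (-20,-10,0,10): print(t,proj(c,bar(np.radians(t)),True),proj(c,bar(np.radians(t+90)),True))
E
python3 r.py
```

```text
-20 [321.1 334.5] [322.5 124.1]
-10 [321.2 314.6] [322.6 118.5]
0 [321.4 289.5] [322.6 117.3]
10 [321.6 260.5] [322.5 119.8]
u -17.2 y -0.1 w 34.6 mm Fu -3.6 Fy -0.1 Fz 2.2 My 0.48 t 13.65
```

View pics/w4.png

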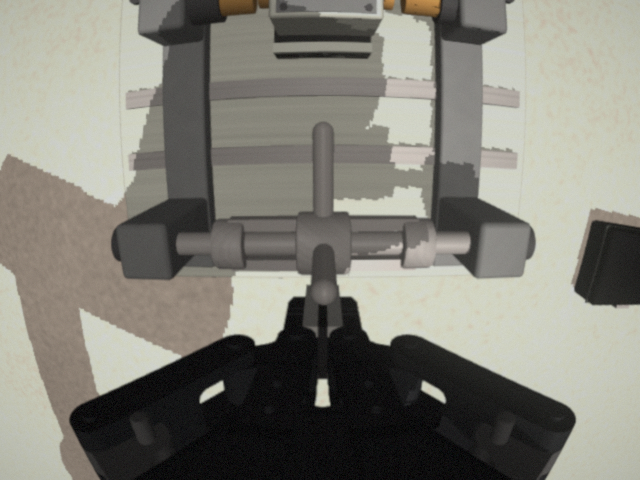

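The turnbuckle looks intact: the upright bar's end is at (323,293) and the far level bar's end at (322,124), so θ≈0. The module is still seated, with both heads close to the ports. I'll continue in small steps, watching the force.

```bash
python3 -m crank '{"hand":[255,255,255,255,255],"translation":[[0,0,-0.002],[0,0,-0.004],[0,0,-0.006],[0,0,-0.008],[0,0,-0.01]],"dr":[[0,0,0],[0,0,0],[0,0,0],[0,0,0],[0,0,0]]}' >/dev/null
python3 r.py
```

```text
u -8.1 y 0.0 w 34.3 mm Fu -7.7 Fy -0.5 Fz 5.9 My 1.27 t 14.15
```

```bash
python3 -m crank '{"hand":[255,255,255,255,255],"translation":[[0,0,-0.002],[0,0,-0.004],[0,0,-0.006],[0,0,-0.008],[0,0,-0.01]],"dr":[[0,0,0],[0,0,0],[0,0,0],[0,0,0],[0,0,0]]}' >/dev/null
python3 r.py
```

```text
u 1.2 y 0.3 w 33.6 mm Fu -8.5 Fy -0.8 Fz -1.2 My 1.56 t 14.65
```

```bash
python3 -m crank '{"hand":[255,255,255,255,255],"translation":[[0,0,-0.002],[0,0,-0.004],[0,0,-0.006],[0,0,-0.008],[0,0,-0.01]],"dr":[[0,0,0],[0,0,0],[0,0,0],[0,0,0],[0,0,0]]}' >/dev/null
python3 r.py
```

```text
u 11.1 y 0.6 w 33.5 mm Fu -8.8 Fy 0.8 Fz 0.5 My 1.52 t 15.15
```

```bash
cat > r.py <<'E'
from h import *
from rig import sensors
from scipy.optimize import brentq
s=sensors.observe();rel(s);d=s["position"]-AX;u,w=d@cx+.011,d[2];F=s["ft_force"]
print("T %.3f"%(-(F@cx)*w+F[2]*u),"th if corner contact %.1f"%np.degrees(brentq(lambda t:w*np.sin(t)-5e-3-u*np.cos(t),-1.2,1.4)))
E
python3 -m crank '{"hand":[255,255,255,255,255],"translation":[[0,0,-0.002],[0,0,-0.004],[0,0,-0.006],[0,0,-0.008],[0,0,-0.008]],"dr":[[0,0,0],[0,0,0],[0,0,0],[0,0,0],[0,0,0]]}' >/dev/null
python3 r.py
```

```text
u 19.7 y 0.5 w 33.9 mm Fu -6.0 Fy 1.3 Fz 1.9 My 1.07 t 15.65
T 0.262 th if corner contact 48.5
```

```bash
python3 -m crank '{"hand":[255,255,255,255],"translation":[[0,0,-0.002],[0,0,-0.004],[0,0,-0.006],[0,0,-0.008]],"dr":[[0,0,0],[0,0,0],[0,0,0],[0,0,0]]}' >/dev/null
python3 r.py; python3 - <<'E'
from h import *
from rig import cams
c=cams.calibration("wrist");im,d=cams.get_image("wrist");np.save("pics/w5c.npy",c,allow_pickle=True);cv2.imwrite("pics/w5.png",im)
im,d=cams.get_image("top")
for b in blobs(brass(im)):
    if 150<b[0][1]<400: print(b)
im2,d=cams.get_image("scene")
a=cv2.resize(im[195:320,235:395],None,fx=4,fy=4,interpolation=cv2.INTER_CUBIC)
cv2.imwrite("pics/t5.png",np.clip(a*1.4,0,255).astype(np.uint8))
b=cv2.resize(im2[220:320,290:390],None,fx=6,fy=6,interpolation=cv2.INTER_CUBIC);cv2.imwrite("pics/s5.png",np.clip(b*1.4,0,255).astype(np.uint8))
E
```

```text
u 27.8 y 0.4 w 34.1 mm Fu -4.8 Fy 0.6 Fz 2.2 My 1.09 t 16.05
T 0.251 th if corner contact 54.3
(array([332. , 218.4]), np.int32(64), array([328, 215,   9,   8], dtype=int32))
(array([324.4, 219. ]), np.int32(22), array([323, 216,   4,   7], dtype=int32))
(array([293.9, 222.2]), np.int32(11), array([292, 221,   4,   5], dtype=int32))
```

View pics/s5.png

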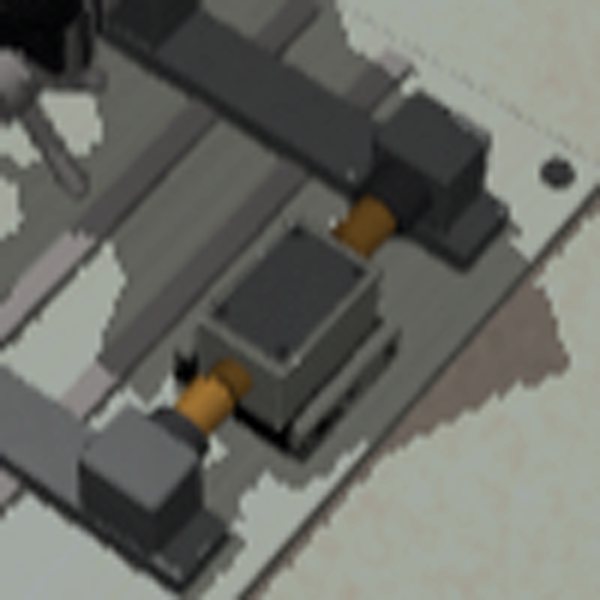

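The crop shows the module seated in the channel. The left head is against its port at about (230,385) and the right head is nearly touching at (350,225). The torque is still free at 0.25–0.3 N m. I'll keep pushing this bar down along the arc, since radius ~52 mm keeps the force low, in ~5° steps.

```bash
python3 -m crank '{"hand":[255,255,255,255],"translation":[[0.0018,0,-0.0015],[0.0035,0,-0.003],[0.0053,0,-0.0042],[0.0072,0,-0.0054]],"dr":[[0,0,0],[0,0,0],[0,0,0],[0,0,0]]}' >/dev/null
python3 r.py
```

```text
u 33.6 y 0.5 w 27.1 mm Fu -5.9 Fy 0.2 Fz 3.9 My 0.95 t 16.6
T 0.335 th if corner contact 64.2
```

```bash
python3 -m crank '{"hand":[255,255,255,255],"translation":[[0.002,0,-0.001],[0.004,0,-0.0022],[0.006,0,-0.0032],[0.008,0,-0.004]],"dr":[[0,0,0],[0,0,0],[0,0,0],[0,0,0]]}' >/dev/null
python3 r.py
```

```text
u 38.2 y 0.4 w 19.1 mm Fu -4.6 Fy 1.8 Fz 5.3 My 0.7 t 17.0
T 0.350 th if corner contact 74.2
```

```bash
python3 -m crank '{"hand":[255,255,255,255,255],"translation":[[-0.03,0,0],[-0.07,0,0],[-0.075,0,0.045],[-0.07,0,0.09],[-0.05,0,0.095]],"dr":[[0,0,0],[0,0,0],[0,0,0],[0,0,0],[0,0,0]]}' >/dev/null
python3 r.py|head -1
python3 -m crank '{"hand":[255,255,255,255,255],"translation":[[0.02,0,0],[0.045,0,0],[0.045,0,0],[0.045,0,-0.004],[0.045,0,-0.008]],"dr":[[0,0,0],[0,0,0],[0,0,0],[0,0,0],[0,0,0]]}' >/dev/null
python3 r.py
```

```text
u -59.3 y -0.2 w 69.7 mm Fu 1.1 Fy -0.3 Fz -0.8 My -0.02 t 17.5
u -47.7 y -0.7 w 24.3 mm Fu -0.2 Fy 0.5 Fz -0.9 My -0.03 t 18.0
T 0.040 th if corner contact -49.9
```

```bash
python3 -m crank '{"hand":[255,255,255,255,255],"translation":[[0,0,-0.003],[0,0,-0.006],[0,0,-0.009],[-0.001,0,-0.012],[-0.002,0,-0.015]],"dr":[[0,0,0],[0,0,0],[0,0,0],[0,0,0],[0,0,0]]}' >/dev/null
python3 r.py
```

```text
u -33.7 y -0.3 w 25.4 mm Fu -0.0 Fy 0.8 Fz -0.6 My -0.0 t 18.5
T 0.014 th if corner contact -33.3
```

```bash
python3 -m crank '{"hand":[255,255,255,255],"translation":[[-0.001,0,-0.001],[-0.002,0,-0.002],[-0.003,0,-0.003],[-0.004,0,-0.004]],"dr":[[0,0,0],[0,0,0],[0,0,0],[0,0,0]]}' >/dev/null
python3 r.py
```

```text
u -31.0 y 0.1 w 28.8 mm Fu -4.8 Fy 0.7 Fz -2.5 My 0.75 t 18.9
T 0.188 th if corner contact -26.5
```

```bash
cat >> r.py <<'E'
uc=min(u,d@cx+.011); st=(uc+.005)/.055
if abs(st)<1:
    wc=.055*np.sqrt(1-st*st); print("end contact: th %.1f T %.3f"%(np.degrees(np.arcsin(st)),-(F@cx)*wc+F[2]*uc))
E
python3 -m crank '{"hand":[255,255,255,255],"translation":[[-0.0007,0,-0.001],[-0.0015,0,-0.002],[-0.002,0,-0.003],[-0.003,0,-0.004]],"dr":[[0,0,0],[0,0,0],[0,0,0],[0,0,0]]}' >/dev/null
python3 r.py
```

```text
u -26.1 y -0.2 w 32.2 mm Fu -4.8 Fy 1.9 Fz -3.6 My 0.78 t 19.3
T 0.210 th if corner contact -17.0
end contact: th -10.6 T 0.315
```

```bash
python3 -m crank '{"hand":[255,255,255,255],"translation":[[-0.0007,0,-0.001],[-0.0015,0,-0.002],[-0.002,0,-0.003],[-0.003,0,-0.004]],"dr":[[0,0,0],[0,0,0],[0,0,0],[0,0,0]]}' >/dev/null
python3 r.py
```

```text
u -22.8 y -0.0 w 35.0 mm Fu -7.3 Fy -0.4 Fz -5.2 My 1.23 t 19.7
T 0.316 th if corner contact -10.8
end contact: th -7.1 T 0.459
```

```bash
python3 -m crank '{"hand":[255,255,255],"translation":[[0,0,-0.001],[0,0,-0.002],[0,0,-0.003]],"dr":[[0,0,0],[0,0,0],[0,0,0]]}' >/dev/null
python3 r.py
```

```text
u -19.8 y -0.0 w 35.4 mm Fu -9.7 Fy 1.4 Fz -0.0 My 1.46 t 20.0
T 0.342 th if corner contact -6.1
end contact: th -4.0 T 0.530
```

```bash
python3 -m crank '{"hand":[255,255,255],"translation":[[0,0,-0.001],[0,0,-0.002],[0,0,-0.003]],"dr":[[0,0,0],[0,0,0],[0,0,0]]}' >/dev/null
python3 r.py
```

```text
u -16.8 y 0.0 w 35.7 mm Fu -10.5 Fy -0.9 Fz 4.3 My 1.66 t 20.3
T 0.351 th if corner contact -1.2
end contact: th -0.8 T 0.553
```

The jump came at about θ=-8°, where the torque went from 0.31 to 0.46 and then 0.55 N m. About 7° has been turned past it, so roughly 8° more is left, to θ≈+7 and u≈-11.7.

```bash
python3 -m crank '{"hand":[255,255,255],"translation":[[0,0,-0.001],[0,0,-0.002],[0,0,-0.003]],"dr":[[0,0,0],[0,0,0],[0,0,0]]}' >/dev/null
python3 r.py
```

```text
u -14.1 y 0.0 w 35.9 mm Fu -12.9 Fy 1.1 Fz 7.9 My 2.02 t 20.6
T 0.438 th if corner contact 3.1
end contact: th 2.0 T 0.683
```

```bash
python3 -m crank '{"hand":[255,255,255],"translation":[[0,0,-0.001],[0,0,-0.002],[0,0,-0.002]],"dr":[[0,0,0],[0,0,0],[0,0,0]]}' >/dev/null
python3 r.py
```

```text
u -12.0 y 0.1 w 36.0 mm Fu -11.5 Fy 1.5 Fz 7.2 My 2.0 t 20.9
T 0.407 th if corner contact 6.4
end contact: th 4.1 T 0.625
```

```bash
python3 -m crank '{"hand":[255,255,255,255,255],"translation":[[0,0,0.01],[0,0,0.03],[0,0,0.045],[-0.045,0,0.05],[-0.09,0,0.055]],"dr":[[0,0,0],[0,0,0],[0,0,0],[0,0,0],[0,0,0]]}' >/dev/null
python3 -m crank '{"hand":[255,255,255],"translation":[[-0.03,0,0],[-0.04,0,0],[-0.04,0,0]],"dr":[[0,0,0],[0,0,0],[0,0,0]]}' >/dev/null
python3 r.py|head -1; python3 - <<'E'
from h import *
from rig import cams
c=cams.calibration("wrist");im,d=cams.get_image("wrist");cv2.imwrite("pics/w6.png",im)
for t in (-5,0,5,10,15): print(t,proj(c,bar(np.radians(t)),True),proj(c,bar(np.radians(t+90)),True))
t,d=cams.get_image("top");b=cv2.resize(t[195:320,235:395],(400,312),interpolation=cv2.INTER_CUBIC)
s,d=cams.get_image("scene");e=cv2.resize(s[215:325,270:400],(400,338),interpolation=cv2.INTER_CUBIC)
cv2.imwrite("pics/t6.png",t)
o=np.zeros((600,800,3),np.uint8);o[:262,:400]=cv2.resize(b,(400,262));o[262:600,:400]=e;o[:600,400:]=cv2.resize(im[0:360,200:440],(400,600));cv2.imwrite("pics/f6.png",np.clip(o*1.3,0,255).astype(np.uint8))
E
```

```text
u -65.9 y -0.9 w 166.3 mm Fu 0.5 Fy 0.6 Fz -0.5 My -0.03 t 21.7
-5 [321.  146.2] [321.6  65. ]
0 [321.  138.4] [321.6  65.8]
5 [321.1 130.7] [321.6  67.2]
10 [321.1 123. ] [321.6  69. ]
15 [321.2 115.5] [321.6  71.2]
```

View pics/f6.png

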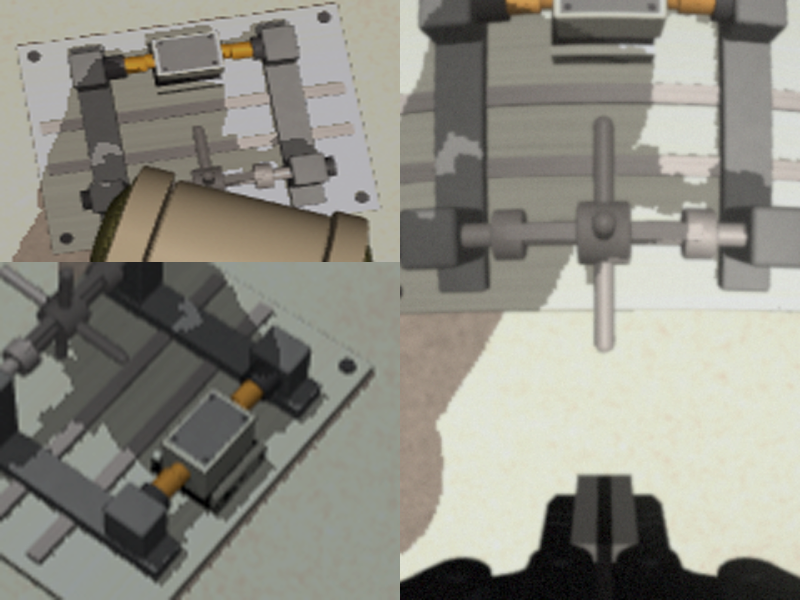

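Both heads bear on the module with no gap at either port, and it is square in the channel. The upright bar's end is at about row 129 in the wrist picture, so θ≈6°, as planned. The hand is clear. I'll check the bystanders, then hand in.

```bash
python3 - <<'E'
import cv2,numpy as np
a=cv2.imread("pics/top0.png");b=cv2.imread("pics/t6.png")
for n,(x,y,w,h) in dict(case=(415,260,62,45),jar=(440,188,40,36),spanner=(132,172,68,46)).items():
    r=cv2.matchTemplate(b[y-8:y+h+8,x-8:x+w+8],a[y:y+h,x:x+w],cv2.TM_CCOEFF_NORMED);_,v,_,p=cv2.minMaxLoc(r);print(n,round(v,2),(p[0]-8,p[1]-8))
from rig import env
print(env.close_job())
E
```

```text
case 1.0 (0, 0)
jar 1.0 (0, 0)
spanner 1.0 (0, 0)
the job is handed in; nothing more can be done
None
```

The clamp is tightened on the module and the job is handed in, but one push broke the force limits, so I expect it may be judged failed.

**What failed:** At about 12.5–13 s the fingertips wedged on the round end of the second bar, which was leaning about 46° toward the robot. The wrist sensor read about 97 N along the push and 79 N up, roughly 125 N in all. That is over both the 40 N clamp limit and the 120 N wrist limit. I had chained a second push after that one without checking the force in between. It slipped free with no visible damage, and every force reading I took after that was below about 16 N.

**What I did:**
- **Module:** I set it in the channel and released it while the clamp was slack, with about 9 mm free at each end.
- **Tightening:** I turned the turnbuckle about 210° in three strokes. The torque rose from about 0.31 to 0.46–0.55 N m at a top-bar angle of about −8°. I went on about 14° past that, to about +6°, and withdrew.

**Last checks:**
- **Clamp and module:** Both heads bear on the ports with no gap, and the module is square in the channel. The bar angle in the picture agrees with the fingertip estimate.
- **Hand:** It is clear of everything.
- **Bystanders:** The case, jar and spanner have not moved in the top view (0 px).
- **Time:** About 22 s of the 72 s were used.
- **Not measured:** I could not read the clamping force on the module directly. The estimate of about 37 N per head comes from the turn past the jump.

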